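# Scoop nuts and hold the loaded scoop level over the tin

### The arm

A 6-joint arm with a two-finger parallel gripper is mounted at the origin on the work surface. World frame = base frame: x ahead of the robot, y to its left, z up, the work surface at z = 0. Lengths are in m, angles in degrees, forces in N, time in s.
With the tool pointing down it reaches from about 0.4 to 0.825 m from the base axis. Payload 7 kg.
Tool frame: the origin (TCP) lies on the centre line of the jaws, within the pads' length; the fingertips stand 19 mm ahead of it and the grasp point (between the pads) is the TCP (r.tip_extent is the distance from the TCP to the fingertips, in m); z points along the fingers, y is the line along which they close (so a half turn about z gives the same grasp; the last joint's range is limited). The gripper opens to 88 mm and grips with 3 to 60 N. Pads are 19 mm wide; open, the fingers measure 130 mm over their backs; the gripper's body (78 mm by 193 mm) begins 47 mm behind the grasp point.
Start: joints at [-50.185, 20.546, 0.682, 0, -70.136, -16.507], TCP at [0.267, -0.62, 0.246] pointing down, gripper open.
Joint ranges: [-176.03, 176.03], [-82.01, 121.73], [-58.28, 71.71], [-173.87, 95.51], [-174.79, -0.11], [-173.66, 173.66]. Speed limits (degrees/s): [136.94, 136.94, 172.46, 180, 180, 180].

### API

Orientations are given as [roll, pitch, yaw] about the fixed x, y, z axes, in that order (R = Rz(yaw) Ry(pitch) Rx(roll)).
In Python, from plant import r gives the robot as it stands. The module is installed in compiled form; this text tells all that it offers.
- The arm moves only by the tool jog_arm, never from a script. Its argument "deltas" is a list that holds one entry, the list of rows, each a list of 5 numbers: the opening, from -1 (shut) to 1 (fully open), then the shift along the world's x, y, z in cm, then the turn about the world's z in rad. In form: [[[claw, dx, dy, dz, turn], ...]]. A call has 1 to 8 rows; each row shifts and turns the commanded pose from where the row before left it; what a row does not reach is not made up. A row lasts 1/8 s, in which the tool goes at most 62.5 mm and 10.7 degrees, less where a joint would pass 70% of its speed; a pose out of reach is approached as far as the arm can. A call with a gripper value outside its range is refused whole. The fingers move at their own pace and stop on an object; "force" is the grip in N (left out, the last holds). Time passes only in rows, so rows that do not move let the fingers close. It gives the time, the measured TCP pose, the force, the opening and the grip force at its end, in the units of the state.
- r.get_state(): the state, without advancing time (a new reading comes with each control period).
- r.capture(name): name is "scene" or "side" or "wrist"; returns the picture (384x512x3 uint8, blue, green, red); there is no depth.
- r.camera_info(name): a dict with "fx", "fy", "cx", "cy" (pixels), "view" (4x4, takes a point from world to camera coordinates). Camera axes: x right, y up, looking along -z (the intrinsics and any distortion apply to the point x, -y, -z); pixel columns grow to the right and rows downward; lengths in m; the calibration is good to about 2 mm. A picture is of the moment at which its call begins: read the wrist's pose just before it. camera_info takes no time and is no camera call; for the wrist camera it gives the pose at the moment of the call.
- r.close_job(): hands the job in; it is judged then, once.
The state is a dict: "time_s": time; "joints": joint angles; "qd": joint speeds; "joint_torque": joint torques, N m; "tcp_pos": TCP position; "eef_rot": TCP orientation; "contact_force": force on the tool from outside, world axes, zero at the start; "moment": the same for the moment, N m; "gripper_width": finger opening in m; "gripper_force": force on a finger pad.
Only numpy, scipy, OpenCV 4.12 (cv2) and the standard library are available. Lean on these libraries where they do the work, as an engineer would, in place of code of your own. Each camera call takes 0.05 s, during which the arm holds its last target. There are 200 camera calls.

### The job

Take the scoop by its red handle and with it scoop at least three of the brass nuts out of the blue bin (do not touch nuts with the fingers, and spill none outside the bin). Finish while still holding the loaded scoop in the air, level and still, above the middle of the empty tin and a few centimetres clear of its rim, ready to be counted before tipping: do not tip or put it down. Leave the tin and the other things on the bench where they are.

Things in the scene. Friction and masses are not known exactly. Their poses are not given: they have to be found in the camera images.
- bin: Blue open parts bin fixed to the bench: outside 260 (its x) x 134 (y) x 44 mm high, upright 5 mm walls, floor 5 mm thick, so inside 250 x 124 mm. Origin: centre of its underside. Its +x end is the far one from the robot (yaw within 0.2 rad of straight ahead). The nuts start in its +x half; the 110 mm of floor at the -x end is empty.
- scoop: Loose aluminium scoop, about 0.22 kg, standing on its floor plate: 90 (its x) x 104 (y) x 2.5 mm. Back wall 34 mm high at -x, side walls 28 mm high starting 30 mm behind the mouth. A red post behind it (to x = -57 mm) rises to the red handle bar. Origin: centre of the floor plate's underside; z up. Its mouth (+x) starts pointing away from the robot, yaw within 0.35 rad.
- scoop_grip (a point): Point inside the red handle bar, 85 mm above the scoop's underside and 5 mm behind (-x of) its origin, near the balance point; axes as the scoop's. The bar runs along the scoop's x from -57 to +28 mm, is 18 mm wide (y), flat-sided, from 72 to 100 mm above the underside; grip it from above across y.
- scoop_mouth (a point): Middle of the scoop's open mouth edge, at the underside, 45 mm ahead (+x) of its origin; axes as the scoop's.
- tin: Empty open steel tin, 110 mm across the rim, 90 mm high, 0.3 kg, loose on the bench. Origin: centre of its underside.
- nut0: One of six loose brass-coloured hex nuts lying flat in the bin: 27 mm across the flats, 31 mm across the corners, 16 mm high, edges bevelled 4 mm (in height) top and bottom, smooth, 45 g. Origin: centre of its underside.
- nut1: One of six loose brass-coloured hex nuts lying flat in the bin: 27 mm across the flats, 31 mm across the corners, 16 mm high, edges bevelled 4 mm (in height) top and bottom, smooth, 45 g. Origin: centre of its underside.
- nut2: One of six loose brass-coloured hex nuts lying flat in the bin: 27 mm across the flats, 31 mm across the corners, 16 mm high, edges bevelled 4 mm (in height) top and bottom, smooth, 45 g. Origin: centre of its underside.
- nut3: One of six loose brass-coloured hex nuts lying flat in the bin: 27 mm across the flats, 31 mm across the corners, 16 mm high, edges bevelled 4 mm (in height) top and bottom, smooth, 45 g. Origin: centre of its underside.
- nut4: One of six loose brass-coloured hex nuts lying flat in the bin: 27 mm across the flats, 31 mm across the corners, 16 mm high, edges bevelled 4 mm (in height) top and bottom, smooth, 45 g. Origin: centre of its underside.
- nut5: One of six loose brass-coloured hex nuts lying flat in the bin: 27 mm across the flats, 31 mm across the corners, 16 mm high, edges bevelled 4 mm (in height) top and bottom, smooth, 45 g. Origin: centre of its underside.
- tape: Bystander: yellow tape roll, 52 mm across, 22 mm high. Origin: centre of its underside.
- jar: Bystander: small amber jar, 48 mm across, 60 mm high. Origin: centre of its underside.
- screwdriver: Bystander: screwdriver with orange handle lying near the far edge. Origin: centre of its underside.
- paintcan: Bystander: paint can with green label, 90 mm across, 100 mm high. Origin: centre of its underside.
- wrench: Bystander: steel wrench lying flat. Origin: centre of its underside.
- brush: Bystander: brush lying flat near the far edge. Origin: centre of its underside.
Not all that is in view belongs to the job. What is shaped like the scoop but orange or pink is not meant. Leave any orange look-alike of the tin alone.

How it is judged:
By the outcome, as a careful person would: the job done as asked, in the order asked, and still so for the second after the job is handed in, while the arm keeps its last pose, push and grip.
It also fails if it takes over 58 s, if anything falls off the work surface, if the arm or the gripper's body presses on something with over 40 N, if the wrist force passes 120 N, or if a joint passes its speed limit or range.

## Working session

There is one attempt and no reset: what is moved stays moved. The work goes in short steps, Python scripts to look and compute and a tool call to move; the robot and the scene stay as the last step left them, time stands still between calls to the robot, and variables do not carry over. Pictures are saved under pics/ and viewed, at most 10 in all, crops included, and the job is handed in when it is done.

Besides the shell and the picture viewer there is one more tool, called after "Emit:" as name(argument=value, ...) on one line, values as JSON. jog_arm: Moves the arm, as the interface text tells. Its arguments: {"type":"object","properties":{"deltas":{"type":"array"},"force":{"type":"number"}},"required":["deltas"]}

```bash
mkdir -p pics
cat > h.py <<'E'
import numpy as np,cv2
from plant import r
def px(name,p):
    i=r.camera_info(name); c=np.array(i['view'])@np.r_[p,1]
    return i['fx']*c[0]/-c[2]+i['cx'], i['fy']*-c[1]/-c[2]+i['cy']
def w(name,u,v,z):
    i=r.camera_info(name); V=np.array(i['view']); R=V[:3,:3]; o=-R.T@V[:3,3]
    d=R.T@np.array([(u-i['cx'])/i['fx'],-(v-i['cy'])/i['fy'],-1.])
    return o+d*(z-o[2])/d[2]
E
python3 - <<'E'
from h import *
for n in ('scene','side'):
    cv2.imwrite(f'pics/{n}.png',cv2.resize(r.capture(n),(800,600),interpolation=cv2.INTER_CUBIC))
    i=r.camera_info(n);print({k:v for k,v in i.items()})
s=r.get_state();print(s)
E
```

```text
{'fx': 460.4540790817413, 'fy': 460.4540790817413, 'cx': 252.45348845667172, 'cy': 190.71178134984564, 'view': array([[ 0.55025617,  0.83486773, -0.01462928, -0.31344182],
       [-0.63736336,  0.43127185,  0.63857069,  0.30950862],
       [ 0.53943126, -0.3420533 ,  0.76942411, -1.65749778],
       [ 0.        ,  0.        ,  0.        ,  1.        ]])}
{'fx': 488.4524412257785, 'fy': 488.4524412257785, 'cx': 252.80431067393528, 'cy': 188.36038460024534, 'view': array([[-8.27812950e-01, -5.61004193e-01, -1.22389789e-04,
         4.63217122e-01],
       [ 2.74926589e-01, -4.05869454e-01,  8.71599310e-01,
        -2.50041147e-01],
       [-4.89020541e-01,  7.21487548e-01,  4.90218959e-01,
        -1.37472562e+00],
       [ 0.00000000e+00,  0.00000000e+00,  0.00000000e+00,
         1.00000000e+00]])}
{'time_s': 0.1, 'joints': array([-5.01840574e+01,  2.05873923e+01,  6.39432459e-01, -1.58005843e-02,
       -7.01368938e+01, -1.65082104e+01]), 'qd': array([-0.07228164, -0.12694369,  0.12526007,  0.06557082,  0.00016327,
        0.03655225]), 'joint_torque': array([-2.99176776e-03, -5.84162843e+01,  2.93752956e+01,  7.01542273e+00,
        1.01708501e-02, -9.33501656e-05]), 'tcp_pos': array([ 0.26689705, -0.61954928,  0.24472487]), 'eef_rot': array([ 1.79914423e+02, -9.87120919e-03, -1.56697640e+02]), 'contact_force': array([ 0.17619138,  0.07406068, -0.47258634]), 'moment': array([ 0.00920647, -0.02578966, -0.03436673]), 'gripper_force': 0.0, 'gripper_width': 0.08793713312686652}
```

View pics/scene.png

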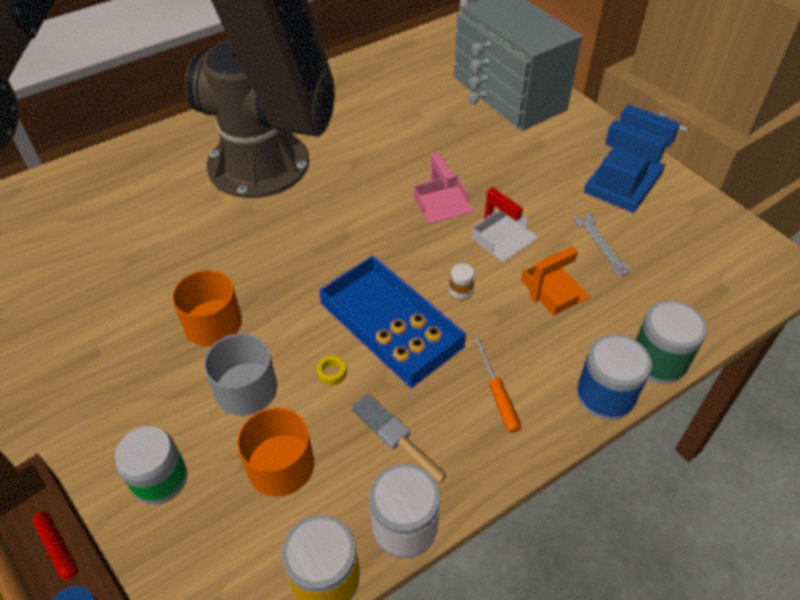

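View pics/side.png

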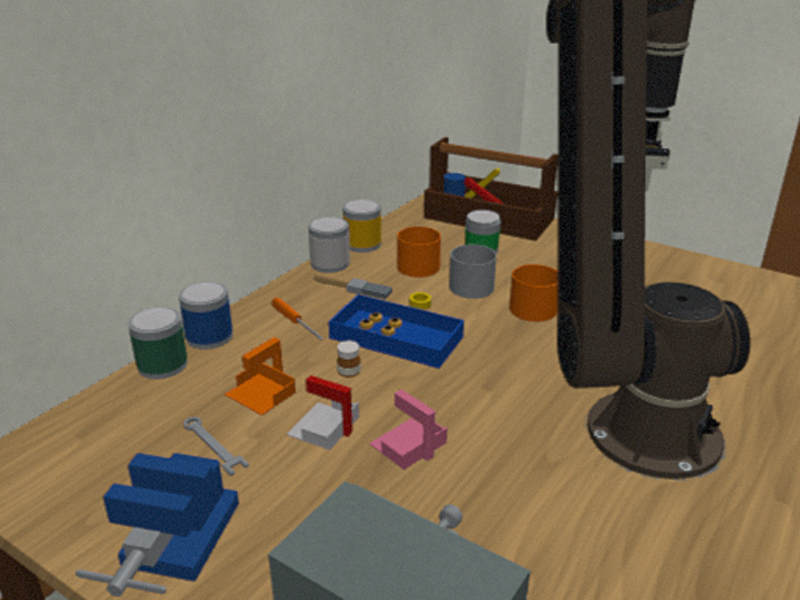

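The scene camera shows the red-handled scoop near (505,220), the bin at (320–465, 258–382) and the tin at (242,375). All three need a closer crop.

Run:
```python
from h import *
a=r.capture('scene')
c=a[112:262,200:360]; cv2.imwrite('pics/c1.png',cv2.resize(c,(640,600),interpolation=cv2.INTER_CUBIC))
b=r.capture('side')
c=b[185:295,170:330]; cv2.imwrite('pics/c2.png',cv2.resize(c,(800,550),interpolation=cv2.INTER_CUBIC))
```

```text
(no output)
```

View pics/c1.png

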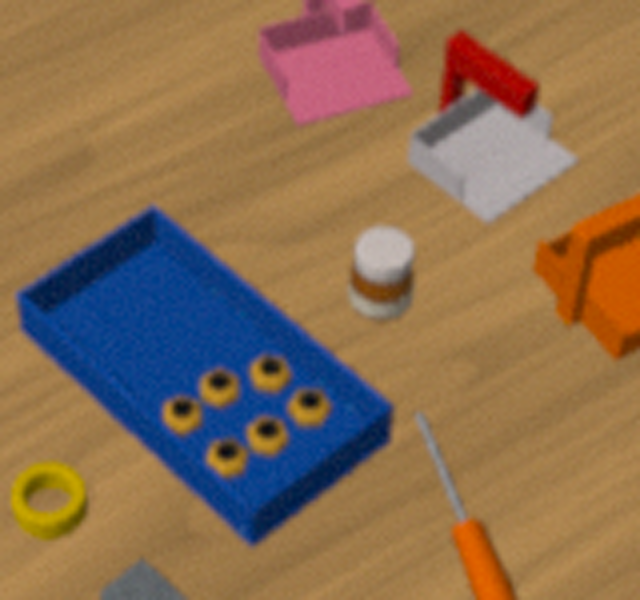

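View pics/c2.png

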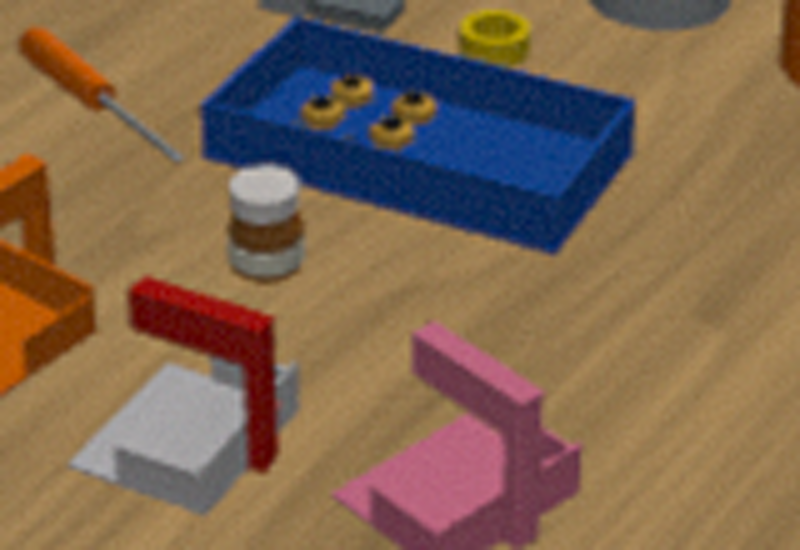

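Run:
```python
from h import *
np.set_printoptions(precision=4,suppress=True)
A=lambda x,y,z:w('scene',200+(x+.5)/4-.5,112+(y+.5)/4-.5,z)[:2]
B=lambda x,y,z:w('side',170+(x+.5)/5-.5,185+(y+.5)/5-.5,z)[:2]
D=lambda n,x,y,z:w(n,(x+.5)/1.5625-.5,(y+.5)/1.5625-.5,z)[:2]
print('bin rim sc',[A(x,y,.044) for x,y in((20,295),(153,208),(392,408),(252,525))])
print('bin rim sd',[B(x,y,.044) for x,y in((297,18),(203,105),(555,200),(634,99))])
print('mouth sc',A(489,221,0.001),A(577,160,0.001),'sd',B(70,465,0.001),B(168,365,0.001))
print('handle top sd',[B(x,y,.1) for x,y in((150,278),(131,287),(248,327),(273,318))])
print('handle sc',[A(x,y,.1) for x,y in((537,85),(517,95),(462,33),(447,42))])
print('nuts sc',[A(x,y,.021) for x,y in((182,408),(219,382),(270,368),(309,401),(267,430),(227,453))])
print('nuts sd',[B(x,y,.021) for x,y in((354,84),(322,105),(415,102),(393,127))])
print('tin',D('scene',240,359,.09),D('side',472.5,258,.09))
print('tin w',D('scene',207,359,.09),D('scene',273,359,.09))
```

```text
bin rim sc [array([ 0.4466, -0.0865]), array([0.4276, 0.041 ]), array([0.6821, 0.0773]), array([ 0.7077, -0.0579])]
bin rim sd [array([ 0.6962, -0.0514]), array([0.6776, 0.0789]), array([0.424, 0.045]), array([ 0.4436, -0.0889])]
mouth sc [0.5534 0.2729] [0.5409 0.374 ] sd [0.5428 0.3712] [0.5552 0.2692]
handle top sd [array([0.5274, 0.3113]), array([0.5306, 0.3238]), array([0.4545, 0.3168]), array([0.4482, 0.3027])]
handle sc [array([0.5293, 0.3262]), array([0.5293, 0.3066]), array([0.4506, 0.3159]), array([0.4523, 0.2997])]
nuts sc [array([ 0.5855, -0.0351]), array([ 0.5807, -0.0003]), array([0.5907, 0.0374]), array([0.631 , 0.0435]), array([0.6353, 0.0042]), array([ 0.6361, -0.0303])]
nuts sd [array([ 0.6326, -0.0309]), array([0.6345, 0.0042]), array([ 0.584 , -0.0348]), array([0.5781, 0.0004])]
tin [ 0.5399 -0.2876] [ 0.5282 -0.2762]
tin w [ 0.509  -0.3334] [ 0.5707 -0.2419]
```

Emit:
jog_arm(deltas=[[[1,1.45,5.8,0,-0.018],[1,1.45,5.8,0,-0.018],[1,1.45,5.8,0,-0.018],[1,1.45,5.8,0,-0.018],[1,1.45,5.8,0,-0.018],[1,1.45,5.8,0,-0.018],[1,1.45,5.8,0,-0.018],[1,1.45,5.8,0,-0.018]]], force=60)

```text
time_s: 1.2
tcp_pos: [0.3831, -0.1541, 0.2459]
eef_rot: [-180.0, 0.1, -165.0]
contact_force: [1.6, -0.0, 0.1]
gripper_width: 0.0875
gripper_force: 0.0
```

Emit:
jog_arm(deltas=[[[1,1.45,5.8,0,-0.018],[1,1.45,5.8,0,-0.018],[1,1.45,5.8,0,-0.018],[1,1.45,5.8,0,-0.018],[1,1.45,5.8,0,-0.018],[1,1.45,5.8,0,-0.018],[1,1.45,5.8,0,-0.018],[1,0,0,0,0]]])

```text
time_s: 2.2
tcp_pos: [0.4851, 0.2535, 0.2445]
eef_rot: [-180.0, -0.0, -172.0]
contact_force: [-0.6, -0.2, -0.7]
gripper_width: 0.0873
gripper_force: 0.0
```

Run:
```python
from h import *
i=r.camera_info('wrist');np.save('wv1.npy',i['view']);print(i['fx'],i['cx'],i['cy'])
print(px('wrist',[.4985,.3155,.1]))
cv2.imwrite('pics/w1.png',cv2.resize(r.capture('wrist'),(800,600),interpolation=cv2.INTER_CUBIC))
```

```text
299.3869705394154 255.90345296909945 191.29475065947295
(np.float64(316.5174383695071), np.float64(205.22503138908618))
```

View pics/w1.png

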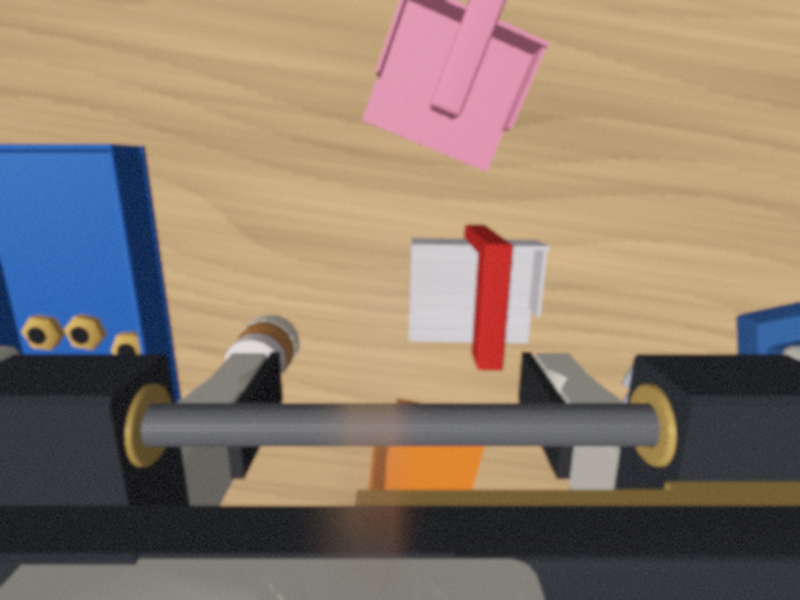

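Run:
```python
from h import *
for x,y in((482,246),(511,243),(473,368),(503,368),(410,341),(530,342)):
    z=.1 if 470<x<515 else .0025
    print(x,y,w('wrist',(x+.5)/1.5625-.5,(y+.5)/1.5625-.5,z))
```

```text
482 246 [0.45146532 0.29646203 0.1       ]
511 243 [0.44719316 0.31362225 0.1       ]
473 368 [0.5320303  0.30574212 0.1       ]
503 368 [0.5292673  0.32531473 0.1       ]
410 341 [0.5563359  0.26907162 0.0025    ]
530 342 [0.54266644 0.3726879  0.0025    ]
```

The handle in the wrist image runs from (496,245) to (488,368), which puts the grip near (0.4995, 0.313) with yaw about 0.125.

Emit:
jog_arm(deltas=[[[1,1.44,5.9,0,-0.014],[1,0,0.05,-4,0],[1,0,0,-4,0],[1,0,0,-3.5,0],[1,0,0,-2.5,0],[1,0,0,-1.9,0],[1,0,0,0,0]]])

```text
time_s: 3.12
tcp_pos: [0.4982, 0.3079, 0.0855]
eef_rot: [-179.9, -0.1, -173.0]
contact_force: [0.3, -0.8, 0.3]
gripper_width: 0.0875
gripper_force: 0.0
```

Emit:
jog_arm(deltas=[[[-1,0,0,0,0],[-1,0,0,0,0],[-1,0,0,0,0],[-1,0,0,0,0],[-1,0,0,0,0],[-1,0,0,0,0]]], force=60)

```text
time_s: 3.88
tcp_pos: [0.4989, 0.3096, 0.0865]
eef_rot: [-180.0, -0.0, -173.0]
contact_force: [-0.1, -0.9, 0.3]
gripper_width: 0.0328
gripper_force: 0.0
```

Emit:
jog_arm(deltas=[[[-1,0,0,0,0],[-1,0,0,0,0],[-1,0,0,0,0],[-1,0,0,0,0]]])

```text
time_s: 4.38
tcp_pos: [0.499, 0.3097, 0.0866]
eef_rot: [180.0, 0.0, -173.0]
contact_force: [-0.2, 0.9, -0.4]
gripper_width: 0.0176
gripper_force: 59.9
```

Emit:
jog_arm(deltas=[[[-1,0,0,1,0],[-1,0,0,2,0],[-1,0,0,2.5,0],[-1,0,0,2.5,0],[-1,0,0,1.5,0],[-1,0,0,0,0],[-1,0,0,0,0]]])

```text
time_s: 5.25
tcp_pos: [0.4984, 0.3091, 0.1806]
eef_rot: [-180.0, -0.1, -173.0]
contact_force: [-0.0, -0.4, -2.2]
gripper_width: 0.0177
gripper_force: 59.9
```

Run:
```python
from h import *
b=r.capture('side'); s=r.get_state(); print(s['tcp_pos'],s['eef_rot'],s['gripper_force'])
a=r.capture('scene')[60:170,270:380]
c=b[150:300,170:330]
c=np.hstack([cv2.resize(c,(480,450),interpolation=cv2.INTER_CUBIC),cv2.resize(a[:,:78],(319,450),interpolation=cv2.INTER_CUBIC)])
cv2.imwrite('pics/g.png',c)
```

```text
[0.49839352 0.30911845 0.18038827] [-1.79938955e+02 -9.46152402e-02 -1.72978969e+02] 59.901981353759766
```

View pics/g.png

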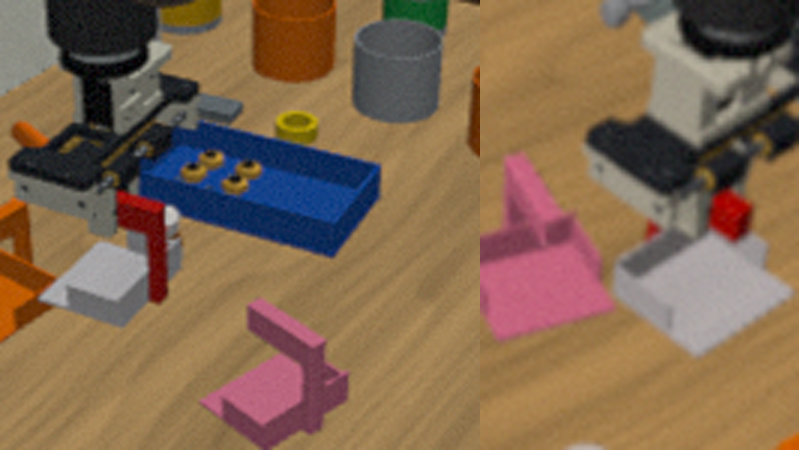

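Emit:
jog_arm(deltas=[[[-1,0,-2.4,0,0.004],[-1,0,-5,0,0.004],[-1,0,-5.5,0,0.004],[-1,0,-5.5,0,0.004],[-1,0,-5.5,0,0],[-1,0,-5,0,0],[-1,0,-3.4,0,0],[-1,0,0,0,0]]])

```text
time_s: 6.35
tcp_pos: [0.4978, -0.0161, 0.1811]
eef_rot: [-180.0, -0.1, -172.2]
contact_force: [0.2, 0.1, -2.0]
gripper_width: 0.0175
gripper_force: 59.9
```

Run:
```python
from h import *
s=r.get_state(); print(s['tcp_pos'],s['eef_rot'])
np.save('wv2.npy',r.camera_info('wrist')['view'])
cv2.imwrite('pics/w2.png',cv2.resize(r.capture('wrist'),(800,600),interpolation=cv2.INTER_CUBIC))
```

```text
[ 0.49782537 -0.01614981  0.18109216] [-1.79984808e+02 -7.15573923e-02 -1.72237461e+02]
```

View pics/w2.png

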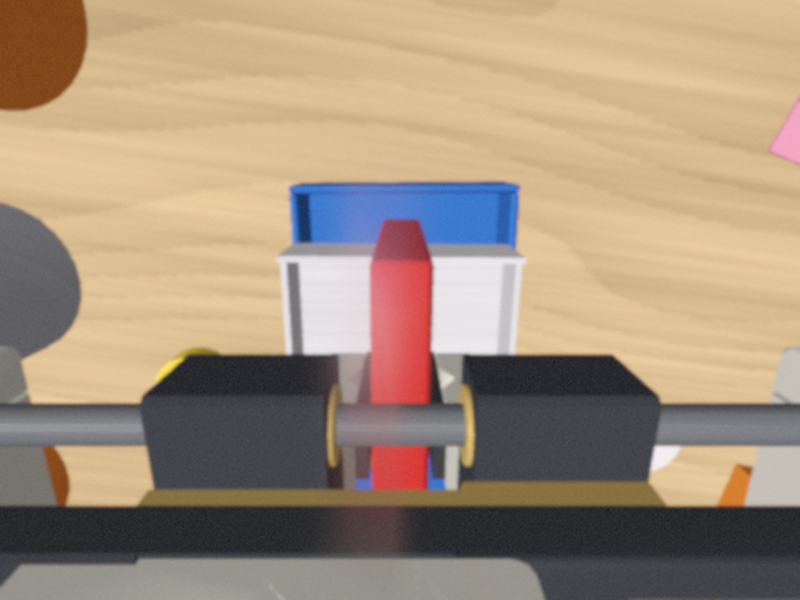

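Run:
```python
from h import *
for x,y,z in((291,186,.044),(519,186,.044),(278,259,.1284),(524,259,.1284),):
    print(x,y,w('wrist',(x+.5)/1.5625-.5,(y+.5)/1.5625-.5,z))
```

```text
291 186 [ 0.44510129 -0.0865473   0.044     ]
519 186 [0.42727897 0.04323375 0.044     ]
278 259 [ 0.46900108 -0.07121255  0.1284    ]
524 259 [0.45503149 0.03033643 0.1284    ]
```

Emit:
jog_arm(deltas=[[[-1,0.1,0.2,-1,0],[-1,0,0,-1.5,0],[-1,0,0,-1.5,0],[-1,0,0,-1.5,0],[-1,0,0,-1.2,0],[-1,0,0,-1,0],[-1,0,0,-0.8,0],[-1,0,0,-0.1,0]]])

```text
time_s: 7.4
tcp_pos: [0.4997, -0.0115, 0.0951]
eef_rot: [-180.0, -0.0, -172.1]
contact_force: [-0.5, 0.1, -1.9]
gripper_width: 0.0174
gripper_force: 59.9
```

Emit:
jog_arm(deltas=[[[-1,0,0,-0.05,0],[-1,0,0,0,0]]])

```text
time_s: 7.65
tcp_pos: [0.5002, -0.0113, 0.0955]
eef_rot: [180.0, 0.0, -172.0]
contact_force: [0.4, 0.0, -1.8]
gripper_width: 0.0179
gripper_force: 59.9
```

Emit:
jog_arm(deltas=[[[-1,0,-0.1,-0.1,0],[-1,0,-0.1,-0.1,0],[-1,0,0,-0.1,0],[-1,0,0,0,0]]])

```text
time_s: 8.15
tcp_pos: [0.4999, -0.0134, 0.092]
eef_rot: [-180.0, -0.0, -172.1]
contact_force: [-0.3, -0.7, -1.8]
gripper_width: 0.0175
gripper_force: 59.9
```

Emit:
jog_arm(deltas=[[[-1,0,0,-0.05,0],[-1,0,0,0,0]]])

```text
time_s: 8.4
tcp_pos: [0.5, -0.0134, 0.0915]
eef_rot: [-180.0, -0.0, -172.0]
contact_force: [-0.2, -0.1, -4.5]
gripper_width: 0.0176
gripper_force: 59.9
```

Emit:
jog_arm(deltas=[[[-1,0,0,-0.05,0],[-1,0,0,0,0]]])

```text
time_s: 8.65
tcp_pos: [0.5001, -0.0134, 0.0915]
eef_rot: [-180.0, 0.0, -172.0]
contact_force: [-2.2, 1.0, 5.3]
gripper_width: 0.0176
gripper_force: 59.9
```

Emit:
jog_arm(deltas=[[[-1,0.4,0.055,0,0],[-1,0.6,0.08,0,0],[-1,0.6,0.08,0,0],[-1,0.6,0.08,0,0],[-1,0.6,0.085,0,0],[-1,0.6,0.085,0,0],[-1,0.6,0.085,0,0],[-1,0.6,0.08,0,0]]])

```text
time_s: 9.65
tcp_pos: [0.5459, -0.0074, 0.0915]
eef_rot: [-180.0, -0.0, -172.0]
contact_force: [-4.4, -0.1, 7.7]
gripper_width: 0.0177
gripper_force: 59.9
```

Emit:
jog_arm(deltas=[[[-1,0.5,0.07,0,0],[-1,0.5,0.07,0,0],[-1,0.5,0.07,0,0],[-1,0.5,0.07,0,0],[-1,0.5,0.07,0,0],[-1,0.5,0.07,0,0]]])

```text
time_s: 10.4
tcp_pos: [0.5758, -0.0032, 0.0915]
eef_rot: [-180.0, -0.0, -172.0]
contact_force: [-4.9, 0.1, 7.8]
gripper_width: 0.0175
gripper_force: 59.9
```

Emit:
jog_arm(deltas=[[[-1,0.5,0.07,0,0],[-1,0.5,0.07,0,0],[-1,0.5,0.07,0,0],[-1,0.5,0.07,0,0],[-1,0.5,0.07,0,0],[-1,0.5,0.07,0,0]]])

```text
time_s: 11.15
tcp_pos: [0.6058, 0.001, 0.0915]
eef_rot: [-180.0, -0.0, -172.0]
contact_force: [-4.4, -0.3, 7.4]
gripper_width: 0.0173
gripper_force: 59.9
```

Emit:
jog_arm(deltas=[[[-1,0.4,0.055,0,0],[-1,0.4,0.055,0,0],[-1,0.4,0.055,0,0],[-1,0.3,0.04,0,0],[-1,0.3,0.04,0,0],[-1,0,0,0,0]]])

```text
time_s: 11.9
tcp_pos: [0.6237, 0.0033, 0.0915]
eef_rot: [-180.0, -0.0, -172.0]
contact_force: [-4.3, -0.8, 7.0]
gripper_width: 0.0174
gripper_force: 59.9
```

Run:
```python
from h import *
print(px('scene',[.63,.01,.02]))
a=r.capture('scene')[150:250,220:320]; b=r.capture('side')[160:260,190:290]
cv2.imwrite('pics/n1.png',np.hstack([cv2.resize(x,(400,400),interpolation=cv2.INTER_CUBIC) for x in(a,b)]))
```

```text
(np.float64(267.0094485634159), np.float64(217.14172771255))
```

View pics/n1.png

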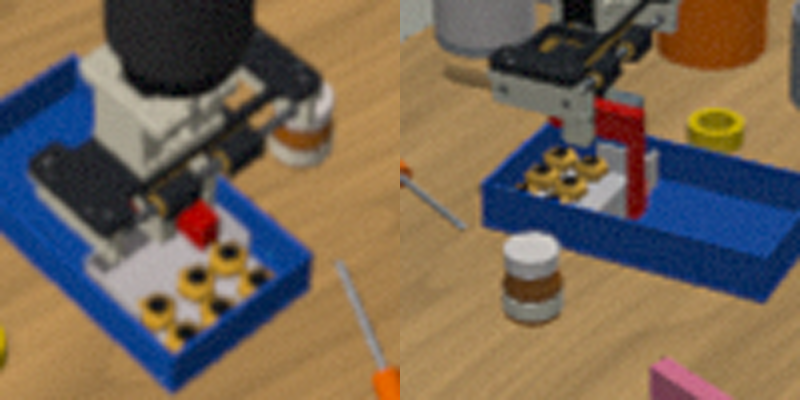

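The rear row of nuts is already on the plate. The front row sits between the mouth and the far wall, so I'll push on to the wall slowly.

Emit:
jog_arm(deltas=[[[-1,0.25,0.035,0,0],[-1,0.25,0.035,0,0],[-1,0.25,0.035,0,0],[-1,0,0,0,0]]])

```text
time_s: 12.5
tcp_pos: [0.6311, 0.0044, 0.0916]
eef_rot: [-180.0, -0.0, -172.0]
contact_force: [-5.0, -2.5, 8.0]
gripper_width: 0.0178
gripper_force: 59.9
```

Emit:
jog_arm(deltas=[[[-1,0.15,0.02,0,0],[-1,0.15,0.02,0,0],[-1,0,0,0,0]]])

```text
time_s: 12.88
tcp_pos: [0.634, 0.0048, 0.0916]
eef_rot: [-180.0, -0.1, -172.0]
contact_force: [-4.9, -1.2, 7.8]
gripper_width: 0.0173
gripper_force: 59.9
```

Emit:
jog_arm(deltas=[[[-1,0.1,0.014,0,0],[-1,0.1,0.014,0,0],[-1,0,0,0,0]]])

```text
time_s: 13.25
tcp_pos: [0.6354, 0.0049, 0.0916]
eef_rot: [-180.0, -0.1, -172.0]
contact_force: [-7.9, -0.8, 9.9]
gripper_width: 0.0178
gripper_force: 59.9
```

Emit:
jog_arm(deltas=[[[-1,0.1,0.014,0,0],[-1,0,0,0,0]]])

```text
time_s: 13.5
tcp_pos: [0.6357, 0.0048, 0.0917]
eef_rot: [-180.0, -0.2, -172.0]
contact_force: [-10.3, -1.1, 12.6]
gripper_width: 0.018
gripper_force: 59.9
```

Run:
```python
from h import *
a=r.capture('scene')[150:250,220:320]; b=r.capture('side')[160:260,190:290]
cv2.imwrite('pics/n2.png',np.hstack([cv2.resize(x,(400,400),interpolation=cv2.INTER_CUBIC) for x in(a,b)]))
```

```text
(no output)
```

View pics/n2.png

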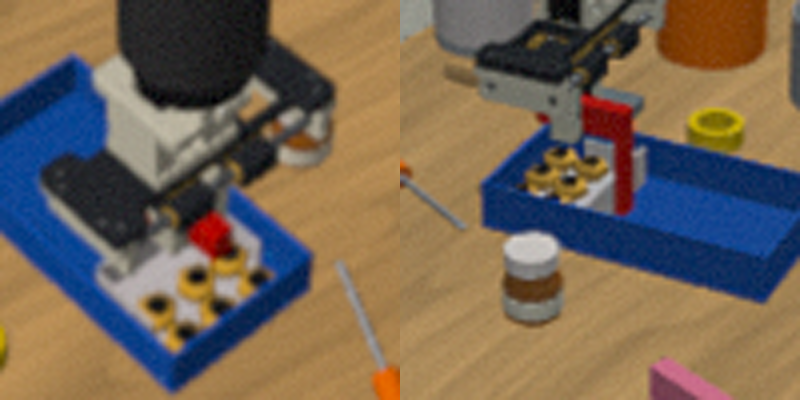

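The mouth is against the wall and all six nuts appear to be on the plate. I'll back off slightly, lift inside the bin and look.

Emit:
jog_arm(deltas=[[[-1,-0.15,-0.02,0,0],[-1,-0.15,-0.02,0.05,0],[-1,-0.05,0,0.1,0],[-1,0,0,0.15,0],[-1,0,0,0.2,0],[-1,0,0,0.2,0],[-1,0,0,0.2,0],[-1,0,0,0.15,0]]])

```text
time_s: 14.6
tcp_pos: [0.634, 0.0053, 0.1017]
eef_rot: [180.0, 0.0, -172.0]
contact_force: [0.8, 0.6, -5.0]
gripper_width: 0.0176
gripper_force: 59.9
```

Emit:
jog_arm(deltas=[[[-1,-0.1,-0.014,0.1,0],[-1,-0.2,-0.028,0,0],[-1,-0.3,-0.04,0,0],[-1,-0.35,-0.05,0,0],[-1,-0.35,-0.05,0,0],[-1,-0.3,-0.04,0,0],[-1,-0.2,-0.028,0,0],[-1,-0.1,-0.014,0,0]]])

```text
time_s: 15.6
tcp_pos: [0.6149, 0.0026, 0.1026]
eef_rot: [180.0, 0.0, -172.0]
contact_force: [0.1, 0.8, -5.4]
gripper_width: 0.0174
gripper_force: 59.9
```

Run:
```python
from h import *
a=r.capture('scene')[150:250,220:320]; b=r.capture('side')[160:260,190:290]
cv2.imwrite('pics/n3.png',np.hstack([cv2.resize(x,(400,400),interpolation=cv2.INTER_CUBIC) for x in(a,b)]))
```

```text
(no output)
```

View pics/n3.png

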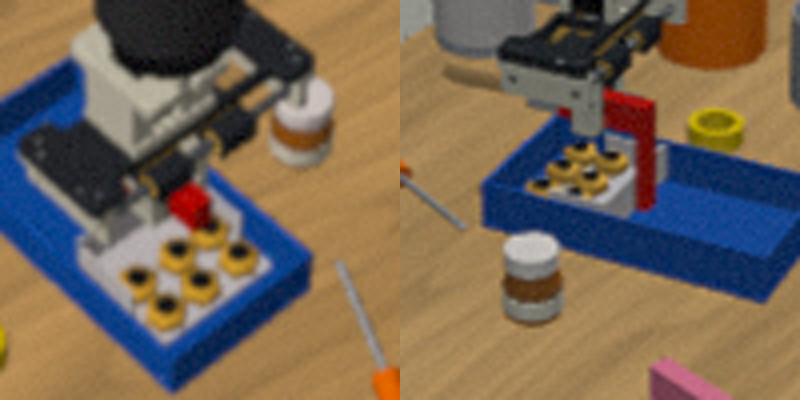

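All six nuts are on board. Next I'll locate the tin numerically by matching its low-saturation silhouette in both cameras.

Run:
```python
from h import *
from scipy.optimize import minimize
t=np.linspace(0,2*np.pi,60); M={}
for n,(u0,u1,v0,v1) in dict(scene=(120,190,205,275),side=(278,325,150,195)).items():
    s=cv2.cvtColor(cv2.GaussianBlur(r.capture(n),(3,3),0),cv2.COLOR_BGR2HSV)[...,1]
    m=np.zeros(s.shape,np.uint8); m[v0:v1,u0:u1]=(s[v0:v1,u0:u1]<60)
    k,l,st,_=cv2.connectedComponentsWithStats(m); j=1+st[1:,4].argmax(); M[n]=(l==j).astype(np.uint8); print(n,st[j])
def cost(p,ns=('scene','side')):
    e=0
    for n in ns:
        P=[px(n,[p[0]+.055*np.cos(a),p[1]+.055*np.sin(a),z]) for a in t for z in(0,.09)]
        h=cv2.convexHull(np.float32(P)*16+.5).astype(np.int32); q=np.zeros_like(M[n]); cv2.fillConvexPoly(q,h,1,shift=4)
        e+=(q!=M[n]).sum()
    return float(e)
for ns in(('scene',),('side',),('scene','side')):
    o=minimize(cost,[.535,-.282],args=(ns,),method='Nelder-Mead',options=dict(initial_simplex=[[.535,-.282],[.55,-.282],[.535,-.267]])); print(ns,o.x,o.fun)
```

```text
scene [ 131  214   46   52 1822]
side [288 156  31  35 908]Traceback (most recent call last):
  File "<stdin>", line 16, in <module>
    res = _minimize_neldermead(fun, x0, args, callback, bounds=bounds,
                               **options)
    fxr = func(xr)
    fx = function(np.copy(x), *(wrapper_args + args))
  File "<stdin>", line 11, in cost
  File "h.py", line 4, in px
    i=r.camera_info(name); c=np.array(i['view'])@np.r_[p,1]
ValueError: time passes only in moves, steps and waits
```

Emit:
jog_arm(deltas=[[[-1,0,0,0.1,0],[-1,0,0,0.3,0],[-1,0,0,0.5,0],[-1,0,0,0.7,0],[-1,0,0,0.9,0],[-1,0,0,1.0,0],[-1,0,0,1.0,0],[-1,0,0,1.0,0]]])

```text
time_s: 16.8
tcp_pos: [0.615, 0.0026, 0.1584]
eef_rot: [180.0, 0.0, -172.0]
contact_force: [-0.9, -0.2, -4.1]
gripper_width: 0.018
gripper_force: 59.9
```

Emit:
jog_arm(deltas=[[[-1,0,0,1.0,0],[-1,0,0,1.0,0],[-1,0,0,1.0,0],[-1,0,0,1.0,0],[-1,0,0,0.8,0],[-1,0,0,0.6,0],[-1,0,0,0.4,0],[-1,0,0,0.2,0]]])

```text
time_s: 17.8
tcp_pos: [0.6149, 0.0026, 0.2176]
eef_rot: [180.0, -0.0, -172.0]
contact_force: [-0.6, 0.4, -4.2]
gripper_width: 0.0176
gripper_force: 59.9
```

Run:
```python
from h import *
from scipy.optimize import minimize
t=np.linspace(0,2*np.pi,60); M={}; I={n:r.camera_info(n) for n in('scene','side')}
for n,(u0,u1,v0,v1) in dict(scene=(120,190,205,275),side=(278,325,150,195)).items():
    s=cv2.cvtColor(cv2.GaussianBlur(r.capture(n),(3,3),0),cv2.COLOR_BGR2HSV)[...,1]
    m=np.zeros(s.shape,np.uint8); m[v0:v1,u0:u1]=(s[v0:v1,u0:u1]<60)
    k,l,st,_=cv2.connectedComponentsWithStats(m); j=1+st[1:,4].argmax(); M[n]=(l==j).astype(np.uint8); print(n,st[j])
def cost(p,ns):
    e=0
    for n in ns:
        i=I[n]; P=np.array([[p[0]+.055*np.cos(a),p[1]+.055*np.sin(a),z,1] for a in t for z in(0,.09)])@np.array(i['view']).T
        uv=np.c_[i['fx']*P[:,0]/-P[:,2]+i['cx'],i['fy']*P[:,1]/P[:,2]+i['cy']]
        q=np.zeros_like(M[n]); cv2.fillConvexPoly(q,cv2.convexHull(np.int32(np.round(uv*16))),1,shift=4)
        e+=(q!=M[n]).sum()
    return float(e)
for ns in(('scene',),('side',),('scene','side')):
    o=minimize(cost,[.535,-.282],args=(ns,),method='Nelder-Mead',options=dict(initial_simplex=[[.535,-.282],[.55,-.282],[.535,-.267]])); print(ns,o.x,o.fun)
s=r.get_state();print(s['tcp_pos'],s['contact_force'])
```

```text
scene [ 131  214   46   52 1818]
side [288 156  31  35 909]
('scene',) [ 0.5336171  -0.29181903] 186.0
('side',) [ 0.53992222 -0.29808038] 86.0
('scene', 'side') [ 0.53619108 -0.2934468 ] 289.0
[0.6149619  0.00256711 0.21759414] [ 0.93841801 -0.11431759 -5.5256636 ]
```

Run:
```python
from h import *
from scipy.optimize import least_squares
t=np.linspace(0,2*np.pi,90); I={n:r.camera_info(n) for n in('scene','side')}
def bb(n,p):
    i=I[n]; P=np.array([[p[0]+.055*np.cos(a),p[1]+.055*np.sin(a),z,1] for a in t for z in(0,.09)])@np.array(i['view']).T
    u=i['fx']*P[:,0]/-P[:,2]+i['cx'];v=i['fy']*P[:,1]/P[:,2]+i['cy']; return np.array([u.min(),u.max(),v.min(),v.max()])
m={'scene':[131.8,176.5,215,263.5],'side':[287.5,318,156.5,190]}
for U in (True,False):
  for p in ([.54,-.288],):
    f=lambda p:np.concatenate([(bb(n,p)-m[n])[:2] if U else bb(n,p)-m[n] for n in m])
    o=least_squares(f,p,diff_step=1e-3); print(U,o.x,f(o.x))
```

```text
True [ 0.5301512  -0.28724629] [-1.13645969  1.32103265 -0.09734309  0.26704451]
False [ 0.53610437 -0.29185894] [-1.84696929  0.83119447 -2.55561177  2.01449184 -0.83237872 -0.5964918
 -0.1200099   1.3869844 ]
```

Run:
```python
from h import *
from scipy.optimize import least_squares
V=np.load('wv2.npy'); f,cx,cy=299.387,255.903,191.295; R=V[:3,:3]; o=-R.T@V[:3,3]; print(o)
s=cv2.cvtColor(cv2.imread('pics/w2.png'),cv2.COLOR_BGR2HSV)[...,1]
pts=[]
for y in range(230,340,10):
    x=np.where(s[y,:130]<45)[0].max(); d=R.T@np.array([((x+1)/1.5625-.5-cx)/f,-((y+.5)/1.5625-.5-cy)/f,-1]); pts.append((o-d*o[2]/d[2])[:2]); print(y,x,end=' ')
pts=np.array(pts)
g=least_squares(lambda p:np.hypot(*(pts-p).T)-.055,[.534,-.287]); print(g.x,g.fun)
```

```text
[ 0.42372683 -0.02672541  0.32018829]
230 49 240 58 250 66 260 71 270 75 280 78 290 79 300 78 310 77 320 72 330 66 [ 0.53962867 -0.29628349] [-3.33118415e-04 -3.60857768e-04  2.56432596e-04  2.52625345e-05
  8.62584523e-05  4.07554330e-04  2.76293997e-04 -2.46286162e-04
  3.20422843e-04 -4.44928429e-04 -2.02414639e-04]
```

Emit:
jog_arm(deltas=[[[-1,-0.03,-0.1,0,0],[-1,-0.08,-0.3,0,0],[-1,-0.14,-0.5,0,0],[-1,-0.2,-0.7,0,0],[-1,-0.25,-0.9,0,0],[-1,-0.31,-1.1,0,0],[-1,-0.33,-1.2,0,0],[-1,-0.33,-1.2,0,0]]])

```text
time_s: 18.9
tcp_pos: [0.598, -0.0584, 0.2176]
eef_rot: [-180.0, 0.0, -172.1]
contact_force: [0.3, 0.1, -4.4]
gripper_width: 0.0177
gripper_force: 59.9
```

Emit:
jog_arm(deltas=[[[-1,-0.33,-1.2,0,0],[-1,-0.33,-1.2,0,0],[-1,-0.33,-1.2,0,0],[-1,-0.33,-1.2,0,0],[-1,-0.33,-1.2,0,0],[-1,-0.33,-1.2,0,0],[-1,-0.33,-1.2,0,0],[-1,-0.33,-1.2,0,0]]])

```text
time_s: 19.9
tcp_pos: [0.5716, -0.1542, 0.2176]
eef_rot: [-180.0, -0.0, -172.0]
contact_force: [0.1, 0.2, -4.6]
gripper_width: 0.0174
gripper_force: 59.9
```

Emit:
jog_arm(deltas=[[[-1,-0.33,-1.2,0,0],[-1,-0.33,-1.2,0,0],[-1,-0.33,-1.2,0,0],[-1,-0.33,-1.2,0,0],[-1,-0.33,-1.2,0,0],[-1,-0.33,-1.1,0,0],[-1,-0.28,-0.95,0,0],[-1,-0.24,-0.8,0,0]]])

```text
time_s: 20.9
tcp_pos: [0.5466, -0.2425, 0.2175]
eef_rot: [180.0, -0.0, -172.1]
contact_force: [-1.0, -0.0, -4.6]
gripper_width: 0.0177
gripper_force: 59.9
```

Emit:
jog_arm(deltas=[[[-1,-0.2,-0.65,0,0],[-1,-0.15,-0.5,0,0],[-1,-0.1,-0.35,0,0],[-1,-0.05,-0.2,0,0],[-1,0,-0.1,0,0],[-1,0,0,0,0],[-1,0,0,0,0]]])

```text
time_s: 21.78
tcp_pos: [0.5419, -0.2598, 0.2176]
eef_rot: [-180.0, 0.0, -172.0]
contact_force: [-0.6, 0.8, -4.6]
gripper_width: 0.0174
gripper_force: 59.9
```

Emit:
jog_arm(deltas=[[[-1,-0.05,-0.15,0,0],[-1,-0.1,-0.35,-0.1,0],[-1,-0.15,-0.5,-0.1,0],[-1,-0.19,-0.65,-0.1,0],[-1,-0.19,-0.65,-0.1,0],[-1,-0.15,-0.55,-0.1,0],[-1,-0.1,-0.4,-0.1,0],[-1,-0.07,-0.25,0,0]]])

```text
time_s: 22.78
tcp_pos: [0.5317, -0.2952, 0.2114]
eef_rot: [180.0, -0.0, -172.1]
contact_force: [-0.1, 0.5, -4.7]
gripper_width: 0.0176
gripper_force: 59.9
```

Emit:
jog_arm(deltas=[[[-1,-0.03,-0.1,0,0],[-1,0,0,0,0],[-1,0,0,0,0],[-1,0,0,0,0],[-1,0,0,0,0],[-1,0,0,0,0]]])

```text
time_s: 23.52
tcp_pos: [0.5316, -0.2959, 0.2116]
eef_rot: [-180.0, -0.0, -172.0]
contact_force: [-0.8, 0.4, -4.6]
gripper_width: 0.0179
gripper_force: 59.9
```

Run:
```python
from h import *
s=r.get_state();print(s['tcp_pos'],s['eef_rot'],s['contact_force'],s['qd'],s['time_s'])
a=r.capture('scene'); b=r.capture('side'); u,v=px('scene',[.545,-.295,.14]); print(u,v)
# gold nuts on the scoop / left in bin / elsewhere
h=cv2.cvtColor(a,cv2.COLOR_BGR2HSV); ref=cv2.imread('pics/n3.png')[:,:400]
m=cv2.inRange(h,(15,140,110),(26,255,255)); k,l,st,c=cv2.connectedComponentsWithStats(m)
print([(tuple(c[j].round()),st[j,4]) for j in range(1,k) if st[j,4]>12])
hr=cv2.cvtColor(cv2.resize(ref,(100,100)),cv2.COLOR_BGR2HSV); mr=cv2.inRange(hr,(15,140,110),(26,255,255)); print('n3 gold px',mr.sum()/255)
for n,(x,y) in dict(scoop=(u,v)).items(): print(n,m[int(y)-25:int(y)+25,int(x)-25:int(x)+25].sum()/255)
```

```text
[ 0.53157444 -0.29588628  0.21157258] [-1.79998524e+02 -7.27309553e-04 -1.72040225e+02] [-0.81432468  0.37457917 -4.64012693] [-0.02498985  0.00118736 -0.04377413 -0.07415742 -0.01276432 -0.07615193] 23.525
148.03888744913075 220.8854375511884
[((np.float64(452.0), np.float64(47.0)), np.int32(7180)), ((np.float64(269.0), np.float64(16.0)), np.int32(18)), ((np.float64(255.0), np.float64(53.0)), np.int32(17)), ((np.float64(266.0), np.float64(55.0)), np.int32(13)), ((np.float64(210.0), np.float64(81.0)), np.int32(14)), ((np.float64(291.0), np.float64(90.0)), np.int32(14)), ((np.float64(46.0), np.float64(99.0)), np.int32(19)), ((np.float64(374.0), np.float64(100.0)), np.int32(13)), ((np.float64(36.0), np.float64(114.0)), np.int32(14)), ((np.float64(495.0), np.float64(126.0)), np.int32(161)), ((np.float64(472.0), np.float64(131.0)), np.int32(14)), ((np.float64(440.0), np.float64(143.0)), np.int32(16)), ((np.float64(222.0), np.float64(147.0)), np.int32(17)), ((np.float64(216.0), np.float64(153.0)), np.int32(15)), ((np.float64(365.0), np.float64(158.0)), np.int32(24)), ((np.float64(341.0), 
[... 1764 characters left out ...]
), ((np.float64(328.0), np.float64(299.0)), np.int32(15)), ((np.float64(48.0), np.float64(309.0)), np.int32(16)), ((np.float64(308.0), np.float64(323.0)), np.int32(13)), ((np.float64(317.0), np.float64(320.0)), np.int32(14)), ((np.float64(179.0), np.float64(340.0)), np.int32(13)), ((np.float64(230.0), np.float64(358.0)), np.int32(45)), ((np.float64(132.0), np.float64(359.0)), np.int32(14)), ((np.float64(198.0), np.float64(379.0)), np.int32(225)), ((np.float64(160.0), np.float64(369.0)), np.int32(13)), ((np.float64(88.0), np.float64(371.0)), np.int32(24)), ((np.float64(131.0), np.float64(378.0)), np.int32(13)), ((np.float64(4.0), np.float64(381.0)), np.int32(14))]
n3 gold px 995.0
scoop 397.0
```

The wrist force has risen by 2.7 N, which matches six nuts. A gold cluster shows on the scoop over the tin and none remain in the bin, so I'm handing in.

```bash
python3 -c "
from plant import r
print(r.close_job())"
```

```text
the job is handed in; nothing more can be done
None
```

The job is handed in with the scoop held level and still about 35 mm above the tin's rim, near its middle; the extra weight (2.7 N) and the camera check both point to all six nuts aboard, with none seen left in the bin.

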